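# Hang the charged driver on the crowded microscope service rack

## Robot

A 7-joint arm with a two-finger parallel gripper is mounted at the origin on the work surface. World frame = base frame: x ahead of the robot, y to its left, z up, the work surface at z = 0. Lengths are in m, angles in rad, forces in N, time in s.
With the tool pointing down it reaches from about 0.4 to 0.85 m from the base axis. Payload 4.5 kg.
Tool frame: the origin (TCP) lies midway between the tips of the shut fingers; the grasp point (between the pads) lies behind it (r.grip_point_offset is the z of the grasp point in the tool frame, in m); z points along the fingers, y is the line along which they close (so a half turn about z gives the same grasp; the last joint's range is limited). The gripper opens to 88 mm and grips with 3 to 60 N. Pads are 18 mm wide; open, the fingers measure 123 mm over their backs; the gripper's body (75 mm by 187 mm) begins 45 mm behind the grasp point.
Start: joints at [-1.088, 0.689, -0.195, 1.565, 0.157, 0.902, -0.215], TCP at [0.271, 0.563, 0.239] pointing down, gripper open.
Joint ranges: [-3.01, 3.01], [-0.46, 2.08], [-1.47, 1.51], [0.13, 2.56], [-1, 4.14], [0.04, 2.09], [-2.66, 2.66]. Speed limits (rad/s): [2.57, 2.57, 3.14, 3.14, 3.14, 3.14, 3.14].

## Interface

Orientations are given as a unit quaternion [x, y, z, w].
In Python, from plant import r, optics, workorder gives the robot as it stands.
- The arm moves only by the shell command python3 -m creep 'ROWS' [FORCE]. ROWS is JSON, a list of rows, each an object of numbers: "grip": the gripper command: -1 is shut, 1 is fully open, values between are in proportion; "tx", "ty", "tz": the shift along the tool's x, y, z in cm; "spin": the turn about the tool's z in degrees. In form: [{"grip": .., "tx": .., "ty": .., "tz": .., "spin": ..}, ...]. A call has 1 to 8 rows; each row shifts and turns the commanded pose from where the row before left it, along the tool's axes as they then stand; what a row does not reach is not made up. A row lasts 1/12 s, in which the tool goes at most 41.7 mm and 7.16 degrees, less where a joint would pass 70% of its speed; a pose out of reach is approached as far as the arm can. A call with a gripper value outside its range is refused whole. The fingers move at their own pace and stop on an object; FORCE is the grip in N (left out, the last holds). Time passes only in rows, so rows that do not move let the fingers close. It gives the time, the measured TCP pose, the force, the opening and the grip force at its end, in the units of the state.
- r.get_state(): the state, without advancing time (a new reading comes with each control period).
- optics.snapshot(name): name is "side" or "top" or "wrist"; returns (picture, depth): 420x560x3 uint8, red, green, blue; 420x560 float32, m along the optical axis (not along the pixel's ray), 0 where there is no reading.
- optics.get_calibration(name): a dict with "fx", "fy", "cx", "cy" (pixels), "extrinsics" (4x4, takes a point from world to camera coordinates). Camera axes: x right, y down, z forward; pixel columns grow to the right and rows downward; lengths in m; the calibration is good to about 2 mm. A picture is of the moment at which its call begins: read the wrist's pose just before it. get_calibration takes no time and is no camera call; for the wrist camera it gives the pose at the moment of the call.
- workorder.finish_job(): hands the job in; it is judged then, once.
The state is a dict: "clock": time; "q": joint angles; "qd": joint speeds; "joint_torque": joint torques, N m; "tool_pos": TCP position; "eef_rot": TCP orientation; "contact_force": force on the tool from outside, world axes, zero at the start; "moment": the same for the moment, N m; "opening": opening from 0.0 (shut) to 1.0 (fully open); "finger_force": force on a finger pad.
Only numpy, scipy, OpenCV 4.12 (cv2) and the standard library are available. Lean on these libraries where they do the work, as an engineer would, in place of code of your own. Each camera call takes 0.05 s, during which the arm holds its last target. There are 200 camera calls.

## Task

The blue cordless driver has finished charging: lift it out of the white dock and hang it on the free orange hook of the rack, between the yellow and the red driver. Feel your way in gently, because the orange hook is not exactly in the middle of its gap, and let it down until its flange is fully home behind the hook's lip, squared up with its neighbours. Do not knock the two neighbours, the slide box or the oil bottle, and let go of the driver.

Things in the scene. Friction and masses are not known exactly. Their poses are not given: they have to be found in the camera images.
- driver_mid (a point): Blue cordless driver (170 mm, about 160 g) standing upright in the white dock; this is the centre of its rectangular handle, 67 mm tall. Axes: z up the driver, x across the flat faces 24 mm apart (each with a black inlay), y across those 30 mm apart.
- driver_flange (a point): On the blue driver's axis, 41.5 mm below driver_mid, same axes: centre of the underside of its round black flange (30 mm diameter, 8 mm thick, just below the handle). Below it a square steel shank, 14 x 14 mm (sides along x and y), 50 mm long, then a thin bit ending 95 mm below this point.
- driver: The blue driver as a whole; origin at driver_flange, same axes.
- dock: White charging dock, fixed, 85 x 85 mm and 110 mm tall on a 110 x 110 mm foot; origin at the centre of its underside. A vertical through hole of 23 mm diameter in its top holds the driver's shank and bit (95 mm deep); the flange rests on the top.
- rack: Fixed hook rack with all its hooks, base plate 120 x 260 mm; origin at the centre of its underside. Drivers go in along its +x; y along the rail; z up. Rail and prong tops are 150 mm high; above that only the 8 mm hook lips and the hanging drivers. Grey hooks at y = +54 and -54 mm hold the neighbours, the free orange hook is near y = 0.
- bay (a point): On the rack, its axes, at (-30, 0, 150) mm: where driver_flange lies when hung, if the orange hook were mid-gap. x and z are true, but the hook is shifted along y by an unmeasured amount, up to 12 mm either way (it slides only above 40 N): find it by feel or sight. A shank pushed home touches the slot's end wall at this x. The hook springs down 1 mm per 2.5 N, 6 mm at most.
- mouth (a point): 22 mm before bay (-x): the blunt front ends of the orange hook's two prongs, each 12 mm wide, 10 mm thick, with a 17 mm slot between for the 14 mm shank, shifted along y with the hook. The first 5 mm of each prong carries a lip 8 mm high: bring the flange in above the lips with the shank in the slot, then lower it behind them.
- left_mid (a point): Yellow driver on the +y grey hook, same shape as the blue one: centre of its handle. Loose, must stay as it is.
- right_mid (a point): Red driver on the -y grey hook, same shape: centre of its handle. Loose, must stay as it is. The gap between the yellow and red handles is 78 mm, too narrow for fingers on the blue handle's y faces: hold it by its x faces.
- left: The yellow driver; origin at the centre of its flange's underside.
- right: The red driver; origin at the centre of its flange's underside.
- slidebox: Blue slide box, 104 x 89 x 37 mm, loose on the bench, origin at the centre of its underside. Leave alone.
- oil: Small amber oil bottle, 40 mm diameter, 70 mm tall, loose on the bench, origin at the centre of its underside. Leave alone.
Mind the look-alikes: they are no part of the job. Of the things that look like the dock, take the one that is nearest to the robot's base at the start.

How it is judged:
By the outcome, as a careful person would: the job done as asked, in the order asked, and still so for the second after the job is handed in, with the robot touching nothing.
It also fails if it takes over 72 s, if anything falls off the work surface, if the arm or the gripper's body presses on something with over 40 N, if the wrist force passes 120 N, or if a joint passes its speed limit or range.

## Working session

There is one attempt and no reset: what is moved stays moved. The work goes in short steps, Python scripts to look and compute and a shell command to move; the robot and the scene stay as the last step left them, time stands still between calls to the robot, and variables do not carry over. Pictures are saved under pics/ and viewed, at most 10 in all, crops included, and the job is handed in when it is done.

```bash
mkdir -p pics; ls
python3 - <<'E'
from plant import r, optics
import cv2,numpy as np
s=r.get_state(); print(s['clock'],s['tool_pos'],s['eef_rot'],s['opening'],r.grip_point_offset)
for n in("side","top"):
    p,d=optics.snapshot(n); cv2.imwrite(f'pics/{n}0.png',p[:,:,::-1]); np.savez(f'{n}0.npz',p=p,d=d)
    c=optics.get_calibration(n);print(n,c)
E
```

```text
pics
0.0 [0.27090336 0.56251269 0.23790012] [ 2.22459888e-01  9.74941394e-01 -9.22911565e-04 -1.57361075e-04] 0.9998448864657031 -0.0187
side {'fx': 514.3081154995775, 'fy': 514.3081154995775, 'cx': 280.25340757004096, 'cy': 214.52963081760197, 'extrinsics': array([[-9.98357874e-01, -5.72683277e-02, -1.37660828e-03,
         5.48808291e-01],
       [-3.25411347e-02,  5.86738670e-01, -8.09122245e-01,
         2.06079799e-01],
       [ 4.71447872e-02, -8.07748768e-01, -5.87638747e-01,
         1.40129626e+00],
       [ 0.00000000e+00,  0.00000000e+00,  0.00000000e+00,
         1.00000000e+00]])}
top {'fx': 403.851710775304, 'fy': 403.851710775304, 'cx': 277.6914224065877, 'cy': 204.35360086571512, 'extrinsics': array([[-0.0910028 , -0.99584665, -0.0028164 , -0.0741751 ],
       [-0.97304639,  0.08952031, -0.21252491,  0.57971093],
       [ 0.21189435, -0.01659988, -0.97715159,  1.12292272],
       [ 0.        ,  0.        ,  0.        ,  1.        ]])}
```

View pics/side0.png

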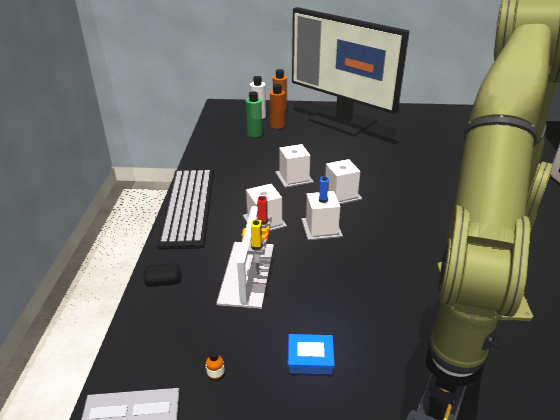

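View pics/top0.png

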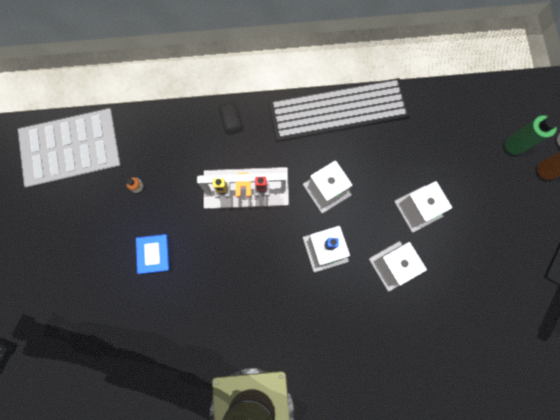

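The side view shows the blue driver in its dock at (323,190), with yellow at (257,233) and red at (262,210) on the rack. In the top view the blue driver is at (332,243), yellow at (220,187), red at (261,185) and the orange hook at (243,185). Next I'll measure them with the depth data.

```bash
cat > h.py <<'E'
import numpy as np,cv2
from scipy.spatial.transform import Rotation as R
from plant import r,optics
def cloud(d,c):
    v,u=np.mgrid[:d.shape[0],:d.shape[1]]
    P=np.stack([(u-c['cx'])/c['fx']*d,(v-c['cy'])/c['fy']*d,d],-1)
    E=c['extrinsics']; return (P-E[:3,3])@E[:3,:3]
HUE={'blue':(105,130),'yellow':(25,35),'orange':(12,23),'red':(0,8)}
def mask(p,n,s=140,v=60):
    h=cv2.cvtColor(p,cv2.COLOR_RGB2HSV);a,b=HUE[n]
    return (h[...,0]>=a)&(h[...,0]<=b)&(h[...,1]>s)&(h[...,2]>v)
E
python3 - <<'E'
from h import *
for n in('top','side'):
    f=np.load(n+'0.npz');p,d=f['p'],f['d'];c=optics.get_calibration(n);W=cloud(d,c)
    for k in HUE:
        m=(mask(p,k)&(d>0)).astype(np.uint8)
        N,l,st,ce=cv2.connectedComponentsWithStats(m)
        for i in range(1,N):
            if st[i,4]>12:
                q=W[l==i]; print(n,k,ce[i].round(),st[i,4],'lo',np.percentile(q,5,0).round(3),'med',np.median(q,0).round(3),'hi',np.percentile(q,95,0).round(3))
# white tops of rack / docks in top view
f=np.load('top0.npz');p,d=f['p'],f['d'];W=cloud(d,optics.get_calibration('top'))
g=p.min(2)
for z0,z1 in((.1,.12),(.14,.16),(.003,.03)):
    m=((W[...,2]>z0)&(W[...,2]<z1)&(g>110)&(W[...,0]<.9)&(d>0)).astype(np.uint8)
    N,l,st,ce=cv2.connectedComponentsWithStats(m)
    for i in range(1,N):
        if st[i,4]>60:
            q=W[l==i][:,:2].astype(np.float32); print(z0,ce[i].round(),st[i,4],cv2.minAreaRect(q),q.mean(0))
E
```

```text
top blue [152. 254.] 859 lo [0.413 0.211 0.   ] med [0.462 0.251 0.034] hi [0.515 0.297 0.039]
top blue [332. 243.] 50 lo [ 0.422 -0.268  0.181] med [ 0.428 -0.25   0.185] hi [ 0.44  -0.242  0.187]
top orange [550. 167.] 317 lo [ 0.588 -0.968  0.009] med [ 0.61  -0.952  0.051] hi [ 0.635 -0.948  0.095]
top orange [134. 184.] 70 lo [0.664 0.288 0.041] med [0.672 0.297 0.046] hi [0.692 0.315 0.055]
top orange [243. 185.] 18 lo [ 0.611 -0.046  0.145] med [ 0.615 -0.036  0.148] hi [ 0.618 -0.024  0.151]
top orange [249. 193.] 18 lo [ 0.583 -0.053  0.147] med [ 0.59  -0.051  0.153] hi [ 0.599 -0.045  0.16 ]
top orange [238. 193.] 13 lo [ 0.585 -0.023  0.148] med [ 0.589 -0.021  0.15 ] hi [ 0.599 -0.018  0.16 ]
top red [261. 182.] 52 lo [ 0.59  -0.097  0.22 ] med [ 0.596 -0.088  0.224] hi [ 0.609 -0.074  0.226]
side blue [323. 188.] 162 lo [ 0.426 -0.262  0.12 ] med [ 0.435 -0.242  0.157] hi [ 0.446 -0.237  0.184]
side blue [311. 365.] 490 lo [ 0.413  0.221 -0.001] med [0.462 0.298 0.018] hi [0.517 0.302 0.036]
side blue [306. 334.] 28 lo [ 0.444  0.178 -0.002] med [0.474 0.196 0.017] hi [
[... 2050 characters left out ...]
0276, 0.10785945504903793), 26.966493606567383) [ 0.5880715  -0.27034613]
0.003 [412. 213.] 418 ((0.5309115648269653, -0.5539535880088806), (0.11073970049619675, 0.11102554947137833), 21.572792053222656) [ 0.516698   -0.53342026]
0.003 [320. 258.] 333 ((0.43241792917251587, -0.2564701437950134), (0.11053898930549622, 0.10942010581493378), 11.730317115783691) [ 0.40851668 -0.23706126]
0.003 [383. 265.] 389 ((0.36454424262046814, -0.45345115661621094), (0.11367462575435638, 0.1096356064081192), 23.21857261657715) [ 0.36987603 -0.42362243]
0.003 [261. 388.] 1483 ((0.04556906595826149, -0.005463235080242157), (0.2085755169391632, 0.12234048545360565), 86.02767944335938) [ 0.06340641 -0.03283386]
```

```bash
cat >> h.py <<'E'
def go(target,yaw=None,s=None):
    "print tool-frame shift (cm) to world target TCP, spin (deg) so that tool y is at world yaw (mod 180)"
    s=s or r.get_state();Rt=R.from_quat(s['eef_rot']).as_matrix()
    print('shift cm',(Rt.T@(np.array(target)-s['tool_pos'])*100).round(2))
    y=np.degrees(np.arctan2(Rt[1,1],Rt[0,1]))
    if yaw is not None: print('tool y yaw',y.round(2),'spin',((y-yaw+90)%180-90).round(2))
E
python3 - <<'E'
from h import *
s=r.get_state();c=optics.get_calibration('wrist');E=np.linalg.inv(c['extrinsics'])
Rt=R.from_quat(s['eef_rot']).as_matrix()
print('cam in tool',Rt.T@(E[:3,3]-s['tool_pos']),(Rt.T@E[:3,:3]).round(3),c['fx'])
go([.45,.1,.34]);
s['tool_pos']=np.array([.45,.1,.34]);go([.43,-.2,.34],s=s)
E
```

```text
cam in tool [ 0.07808814 -0.00034995 -0.14539293] [[ 0.    -0.953 -0.303]
 [ 1.     0.001 -0.001]
 [ 0.001 -0.303  0.953]] 358.3967981001156
shift cm [-36.2  -33.93 -10.14]
shift cm [-11.21 -27.9    0.05]
```

```bash
python3 -m creep '[{"grip":1,"tx":-2.26,"ty":-2.12,"tz":-0.63},{"grip":1,"tx":-2.26,"ty":-2.12,"tz":-0.63},{"grip":1,"tx":-2.26,"ty":-2.12,"tz":-0.63},{"grip":1,"tx":-2.26,"ty":-2.12,"tz":-0.63},{"grip":1,"tx":-2.26,"ty":-2.12,"tz":-0.63},{"grip":1,"tx":-2.26,"ty":-2.12,"tz":-0.63},{"grip":1,"tx":-2.26,"ty":-2.12,"tz":-0.63},{"grip":1,"tx":-2.26,"ty":-2.12,"tz":-0.63}]' | tail -c 900
python3 -m creep '[{"grip":1,"tx":-2.26,"ty":-2.12,"tz":-0.63},{"grip":1,"tx":-2.26,"ty":-2.12,"tz":-0.63},{"grip":1,"tx":-2.26,"ty":-2.12,"tz":-0.63},{"grip":1,"tx":-2.26,"ty":-2.12,"tz":-0.63},{"grip":1,"tx":-2.26,"ty":-2.12,"tz":-0.63},{"grip":1,"tx":-2.26,"ty":-2.12,"tz":-0.63},{"grip":1,"tx":-2.26,"ty":-2.12,"tz":-0.63},{"grip":1,"tx":-2.26,"ty":-2.12,"tz":-0.63}]' | tail -c 900
python3 -m creep '[{"grip":1,"tx":0,"ty":0,"tz":0,"spin":7},{"grip":1,"tx":0,"ty":0,"tz":0,"spin":7},{"grip":1,"tx":0,"ty":0,"tz":0,"spin":7},{"grip":1,"tx":0,"ty":0,"tz":0,"spin":7},{"grip":1,"tx":0,"ty":0,"tz":0,"spin":7},{"grip":1,"tx":0,"ty":0,"tz":0,"spin":7},{"grip":1,"tx":0,"ty":0,"tz":0,"spin":7},{"grip":1,"tx":0,"ty":0,"tz":0,"spin":7}]' | tail -c 900
python3 - <<'E'
from h import *
s=r.get_state();print(s['clock'],s['tool_pos'],s['q'])
go([.43,-.26,.34],12)
p,d=optics.snapshot('wrist');cv2.imwrite('pics/w1.png',p[:,:,::-1])
E
```

```text
clock: 0.77
tool_pos: [0.2709, 0.5628, 0.2383]
eef_rot: [0.656, 0.754, -0.0, 0.0]
contact_force: [-0.5, -0.0, -0.5]
opening: 1.002
finger_force: 0.0
0.7667 [0.27092604 0.56282082 0.23829232] [-1.24632007  0.6882047   0.0913906   1.57525827 -0.07522569  0.88253997
 -0.98905634]
shift cm [-83.7    4.37 -10.11]
tool y yaw 7.95 spin -4.05$[0]: bad value
$[0]: bad value
```

```bash
python3 - <<'E'
from h import *
go([.45,.1,.34])
E
python3 -m creep '[{"grip":1,"tx":-3.2,"ty":0.8,"tz":-0.9,"spin":0}]'
```

```text
shift cm [-48.28  11.59 -10.14]
clock: 0.9
tool_pos: [0.2784, 0.5375, 0.2456]
eef_rot: [0.65, 0.76, -0.0, -0.002]
contact_force: [0.5, 0.3, 1.0]
opening: 1.004
finger_force: 0.0
```

```bash
python3 -m creep '[{"grip":1,"tx":-3,"ty":0.72,"tz":-0.6,"spin":0},{"grip":1,"tx":-3,"ty":0.72,"tz":-0.6,"spin":0},{"grip":1,"tx":-3,"ty":0.72,"tz":-0.6,"spin":0},{"grip":1,"tx":-3,"ty":0.72,"tz":-0.6,"spin":0},{"grip":1,"tx":-3,"ty":0.72,"tz":-0.6,"spin":0},{"grip":1,"tx":-3,"ty":0.72,"tz":-0.6,"spin":0},{"grip":1,"tx":-3,"ty":0.72,"tz":-0.6,"spin":0},{"grip":1,"tx":-3,"ty":0.72,"tz":-0.6,"spin":0}]'
python3 -m creep '[{"grip":1,"tx":-3,"ty":0.72,"tz":-0.6,"spin":0},{"grip":1,"tx":-3,"ty":0.72,"tz":-0.6,"spin":0},{"grip":1,"tx":-3,"ty":0.72,"tz":-0.6,"spin":0},{"grip":1,"tx":-3,"ty":0.72,"tz":-0.6,"spin":0},{"grip":1,"tx":-3,"ty":0.72,"tz":-0.6,"spin":0},{"grip":1,"tx":-3,"ty":0.72,"tz":-0.6,"spin":0},{"grip":1,"tx":-3,"ty":0.72,"tz":-0.6,"spin":0},{"grip":1,"tx":0,"ty":0,"tz":0,"spin":0}]'
python3 - <<'E'
from h import *
s=r.get_state();print(s['clock'],s['tool_pos'],s['q'].round(2))
np.savez('rk.npz',**{k:v for k,v in zip('pd',optics.snapshot('wrist'))},**optics.get_calibration('wrist'))
p=np.load('rk.npz')['p'];cv2.imwrite('pics/rk.png',p[:,:,::-1])
go([.43,-.22,.34],12)
E
```

```text
clock: 1.57
tool_pos: [0.3754, 0.3019, 0.2959]
eef_rot: [0.653, 0.757, -0.0, 0.0]
contact_force: [0.6, -0.0, -0.0]
opening: 1.0
finger_force: 0.0
clock: 2.23
tool_pos: [0.4578, 0.0961, 0.3388]
eef_rot: [0.657, 0.754, -0.0, 0.002]
contact_force: [-0.3, -1.4, -0.1]
opening: 1.0
finger_force: 0.0
2.2333 [0.45783548 0.09609275 0.3387832 ] [-0.39  0.35  0.12  1.89 -0.05  0.9  -0.11]
shift cm [-31.26  -7.09  -0.15]
tool y yaw 8.03 spin -3.97
```

View pics/rk.png

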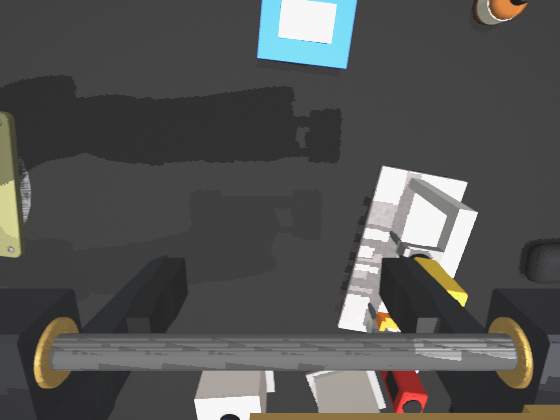

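The wrist view shows the slide box at (308,30), the rack at about (405,250) with yellow at (440,280) and red at (403,390), and the dock at (230,395), partly hidden by the gripper. I'll go past the dock so the camera sees the blue driver unobstructed.

```bash
python3 -m creep '[{"grip":1,"tx":-3.2,"ty":-0.65,"tz":0,"spin":0},{"grip":1,"tx":-3.2,"ty":-0.65,"tz":0,"spin":0},{"grip":1,"tx":-3.2,"ty":-0.65,"tz":0,"spin":0},{"grip":1,"tx":-3.2,"ty":-0.65,"tz":0,"spin":0},{"grip":1,"tx":-3.2,"ty":-0.65,"tz":0,"spin":0},{"grip":1,"tx":-3.2,"ty":-0.65,"tz":0,"spin":0},{"grip":1,"tx":-3.2,"ty":-0.65,"tz":0,"spin":0}]' >/dev/null
python3 -m creep '[{"grip":1,"tx":-3.2,"ty":-0.65,"tz":0,"spin":0},{"grip":1,"tx":-3.2,"ty":-0.65,"tz":0,"spin":0},{"grip":1,"tx":-3.2,"ty":-0.65,"tz":0,"spin":0},{"grip":1,"tx":-3.2,"ty":-0.65,"tz":0,"spin":0},{"grip":1,"tx":-3.2,"ty":-0.65,"tz":0,"spin":0},{"grip":1,"tx":-3.2,"ty":-0.65,"tz":0,"spin":0},{"grip":1,"tx":0,"ty":0,"tz":0,"spin":0},{"grip":1,"tx":0,"ty":0,"tz":0,"spin":0}]'
python3 - <<'E'
from h import *
s=r.get_state();c=optics.get_calibration('wrist');p,d=optics.snapshot('wrist')
cv2.imwrite('pics/dk.png',p[:,:,::-1]);np.savez('dk.npz',p=p,d=d)
W=cloud(d,c);m=mask(p,'blue',100,40)&(d>0)&(np.abs(W[...,0]-.43)<.05)&(np.abs(W[...,1]+.255)<.05)
print(m.sum(),W[m].min(0),W[m].max(0))
t=m&(W[...,2]>.18);print(t.sum(),cv2.minAreaRect(W[t][:,:2].astype(np.float32)))
t=(W[...,2]>.105)&(W[...,2]<.114)&(p.min(2)>110)&(np.abs(W[...,0]-.43)<.07)&(np.abs(W[...,1]+.255)<.07)
print('dock',cv2.minAreaRect(W[t][:,:2].astype(np.float32)),np.median(W[t][:,2]))
E
```

```text
clock: 3.53
tool_pos: [0.4316, -0.3214, 0.337]
eef_rot: [0.654, 0.756, -0.0, -0.001]
contact_force: [0.4, 1.3, -0.5]
opening: 0.999
finger_force: 0.0
698 [ 0.42148267 -0.27187643  0.18036304] [ 0.44686034 -0.24115045  0.18709457]
698 ((0.4339931607246399, -0.25668996572494507), (0.029634546488523483, 0.023959927260875702), 83.0196762084961)
dock ((0.4339447319507599, -0.2568221390247345), (0.08489324897527695, 0.08517727255821228), 11.972837448120117) 0.10946666475457036
```

View pics/dk.png

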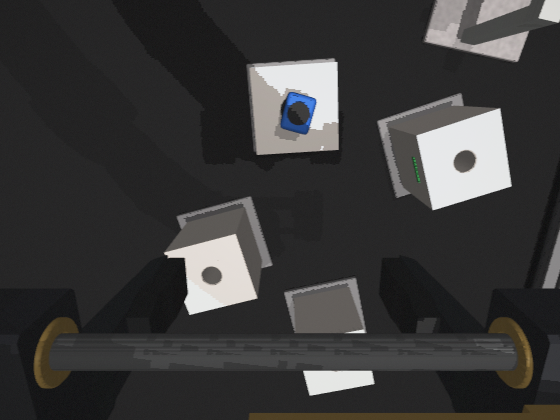

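The driver's top is at pixel (300,112). Its centre measures (0.434, -0.257) m, with its x axis at -7°. I'll turn to match and move above it.

```bash
python3 -m creep '[{"grip":1,"tx":0,"ty":0,"tz":0,"spin":5},{"grip":1,"tx":0,"ty":0,"tz":0,"spin":5},{"grip":1,"tx":0,"ty":0,"tz":0,"spin":5},{"grip":1,"tx":2,"ty":0,"tz":0,"spin":0},{"grip":1,"tx":2,"ty":0,"tz":0,"spin":0},{"grip":1,"tx":2,"ty":0,"tz":0,"spin":0},{"grip":1,"tx":0,"ty":0,"tz":0,"spin":0},{"grip":1,"tx":0,"ty":0,"tz":0,"spin":0}]'
python3 - <<'E'
from h import *
go([.434,-.2567,.136],-7)
E
```

```text
clock: 4.25
tool_pos: [0.4396, -0.2582, 0.3376]
eef_rot: [0.745, 0.667, 0.001, -0.001]
contact_force: [-0.5, -0.7, -0.4]
opening: 0.999
finger_force: 0.0
shift cm [ 0.05 -0.57 20.16]
tool y yaw -6.34 spin 0.66
```

```bash
python3 -m creep '[{"grip":1,"tx":0,"ty":-0.5,"tz":2.5,"spin":0.6},{"grip":1,"tx":0,"ty":0,"tz":3,"spin":0},{"grip":1,"tx":0,"ty":0,"tz":3,"spin":0},{"grip":1,"tx":0,"ty":0,"tz":3,"spin":0},{"grip":1,"tx":0,"ty":0,"tz":2,"spin":0},{"grip":1,"tx":0,"ty":0,"tz":0,"spin":0},{"grip":1,"tx":0,"ty":0,"tz":0,"spin":0}]'
python3 - <<'E'
from h import *
go([.434,-.2567,.136],-7)
E
```

```text
clock: 4.83
tool_pos: [0.4334, -0.2608, 0.2023]
eef_rot: [0.751, 0.661, -0.0, -0.001]
contact_force: [0.2, -0.4, 0.5]
opening: 0.998
finger_force: 0.0
shift cm [0.41 0.02 6.63]
tool y yaw -7.31 spin -0.31
```

```bash
python3 -m creep '[{"grip":1,"tx":0.4,"ty":0,"tz":1.6,"spin":0},{"grip":1,"tx":0,"ty":0,"tz":2,"spin":0},{"grip":1,"tx":0,"ty":0,"tz":2,"spin":0},{"grip":1,"tx":0,"ty":0,"tz":1,"spin":0},{"grip":1,"tx":0,"ty":0,"tz":0,"spin":0},{"grip":1,"tx":0,"ty":0,"tz":0,"spin":0}]'
python3 - <<'E'
from h import *
go([.434,-.2567,.136],-7)
E
```

```text
clock: 5.33
tool_pos: [0.4349, -0.2573, 0.1376]
eef_rot: [0.751, 0.661, 0.0, 0.001]
contact_force: [-0.3, 0.3, 0.5]
opening: 1.003
finger_force: 0.0
shift cm [ 0.05 -0.1   0.16]
tool y yaw -7.32 spin -0.32
```

Aligned. Closing the gripper now with moderate force.

```bash
python3 -m creep '[{"grip":-1,"tx":0,"ty":-0.05,"tz":0.1,"spin":0},{"grip":-1,"tx":0,"ty":0,"tz":0,"spin":0},{"grip":-1,"tx":0,"ty":0,"tz":0,"spin":0},{"grip":-1,"tx":0,"ty":0,"tz":0,"spin":0},{"grip":-1,"tx":0,"ty":0,"tz":0,"spin":0},{"grip":-1,"tx":0,"ty":0,"tz":0,"spin":0},{"grip":-1,"tx":0,"ty":0,"tz":0,"spin":0},{"grip":-1,"tx":0,"ty":0,"tz":0,"spin":0}]' 25
python3 -m creep '[{"grip":-1,"tx":0,"ty":0,"tz":0,"spin":0},{"grip":-1,"tx":0,"ty":0,"tz":0,"spin":0},{"grip":-1,"tx":0,"ty":0,"tz":0,"spin":0},{"grip":-1,"tx":0,"ty":0,"tz":0,"spin":0}]'
```

```text
clock: 6.0
tool_pos: [0.4338, -0.2567, 0.1357]
eef_rot: [0.751, 0.661, 0.0, -0.0]
contact_force: [0.1, 0.2, 0.2]
opening: 0.418
finger_force: 0.0
clock: 6.33
tool_pos: [0.4339, -0.2568, 0.1357]
eef_rot: [0.751, 0.661, 0.0, 0.0]
contact_force: [0.2, -0.0, -0.7]
opening: 0.272
finger_force: 25.0
```

Grip confirmed: a 24 mm opening at 25 N. Now I'll lift.

```bash
python3 -m creep '[{"grip":-1,"tx":0,"ty":0,"tz":-1,"spin":0},{"grip":-1,"tx":0,"ty":0,"tz":-2,"spin":0},{"grip":-1,"tx":0,"ty":0,"tz":-2.5,"spin":0},{"grip":-1,"tx":0,"ty":0,"tz":-2.5,"spin":0},{"grip":-1,"tx":0,"ty":0,"tz":-2.5,"spin":0},{"grip":-1,"tx":0,"ty":0,"tz":-2.5,"spin":0},{"grip":-1,"tx":0,"ty":0,"tz":-2.5,"spin":0},{"grip":-1,"tx":0,"ty":0,"tz":-2.5,"spin":0}]' 
python3 -m creep '[{"grip":-1,"tx":1,"ty":1,"tz":0,"spin":0},{"grip":-1,"tx":2,"ty":1.5,"tz":0,"spin":0},{"grip":-1,"tx":2,"ty":1.5,"tz":0,"spin":0},{"grip":-1,"tx":2,"ty":1.5,"tz":0,"spin":0},{"grip":-1,"tx":1,"ty":0.5,"tz":0,"spin":0},{"grip":-1,"tx":0,"ty":0,"tz":0,"spin":0},{"grip":-1,"tx":0,"ty":0,"tz":0,"spin":0}]'
python3 - <<'E'
from h import *
s=r.get_state();c=optics.get_calibration('wrist');p,d=optics.snapshot('wrist')
cv2.imwrite('pics/rk2.png',p[:,:,::-1]);np.savez('rk2.npz',p=p,d=d,E=c['extrinsics'])
W=cloud(d,c);near=(d>0)&(np.abs(W[...,0]-.6)<.08)&(np.abs(W[...,1]+.035)<.14)
for k in('yellow','red','orange'):
    m=near&mask(p,k,140,50); t=m&(W[...,2]>(.218 if k!='orange' else .13))&(W[...,2]<(.23 if k!='orange' else .17))
    if t.sum()>5: print(k,t.sum(),cv2.minAreaRect(W[t][:,:2].astype(np.float32)),np.median(W[t],0))
E
```

```text
clock: 7.0
tool_pos: [0.433, -0.2564, 0.3175]
eef_rot: [0.751, 0.66, -0.0, -0.0]
contact_force: [0.1, 0.2, -1.8]
opening: 0.273
finger_force: 25.0
clock: 7.58
tool_pos: [0.5026, -0.1851, 0.3152]
eef_rot: [0.75, 0.661, -0.001, -0.001]
contact_force: [-1.0, -0.8, -1.0]
opening: 0.267
finger_force: 25.0
red 1418 ((0.6027835607528687, -0.08404950797557831), (0.030113279819488525, 0.024263650178909302), 86.81857299804688) [ 0.59872416 -0.08470146  0.22400487]
orange 461 ((0.6045034527778625, -0.052343711256980896), (0.005894465371966362, 0.04458203911781311), 83.24394989013672) [ 0.60133164 -0.05225106  0.14907193]
```

View pics/rk2.png

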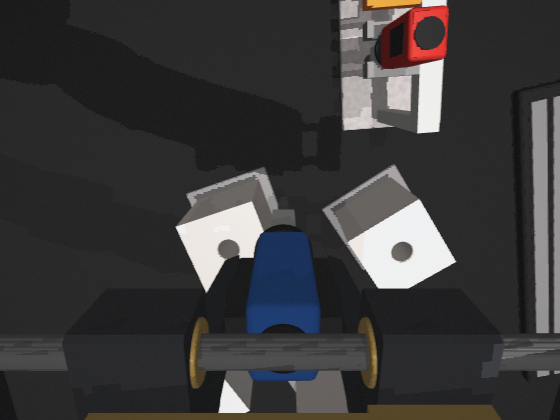

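The view shows red's top at (430,33) and the orange hook cut off at the top edge (392,3); the driver hangs straight in the grip. I'll shift +y to see the whole hook.

```bash
python3 -m creep '[{"grip":-1,"tx":2,"ty":-0.8,"tz":0,"spin":-1},{"grip":-1,"tx":2,"ty":-0.8,"tz":0,"spin":-1},{"grip":-1,"tx":2,"ty":-0.8,"tz":0,"spin":-1},{"grip":-1,"tx":1,"ty":0,"tz":0,"spin":-1},{"grip":-1,"tx":0,"ty":0,"tz":0,"spin":0},{"grip":-1,"tx":0,"ty":0,"tz":0,"spin":0}]'
python3 - <<'E'
from h import *
s=r.get_state();c=optics.get_calibration('wrist');p,d=optics.snapshot('wrist')
cv2.imwrite('pics/rk3.png',p[:,:,::-1])
W=cloud(d,c);near=(d>0)&(np.abs(W[...,0]-.6)<.08)&(np.abs(W[...,1]+.035)<.14)
for k in('yellow','red','orange'):
    m=near&mask(p,k,140,50)
    zr=[(.218,.23)] if k!='orange' else [(.147,.153),(.155,.161)]
    for a,b in zr:
        N,l,st,_=cv2.connectedComponentsWithStats((m&(W[...,2]>a)&(W[...,2]<b)).astype(np.uint8))
        for i in range(1,N):
            if st[i,4]>15: t=l==i;print(k,a,st[i],cv2.minAreaRect(W[t][:,:2].astype(np.float32)),W[t].min(0).round(4),W[t].max(0).round(4))
print(s['clock'],s['tool_pos']);go([.53,-.035,.315],-3.2)
E
```

```text
clock: 8.13
tool_pos: [0.487, -0.1142, 0.3159]
eef_rot: [0.728, 0.686, -0.0, 0.001]
contact_force: [0.2, -0.8, -2.0]
opening: 0.271
finger_force: 25.0
yellow 0.218 [473   0  20   1  20] ((0.6123511791229248, 0.009458363056182861), (0.0006660949438810349, 0.011782719753682613), 87.10684204101562) [0.6065 0.0089 0.2218] [0.6182 0.01   0.2249]
red 0.218 [ 431  135   42   45 1077] ((0.6025410890579224, -0.08343343436717987), (0.029143966734409332, 0.024321991950273514), 86.38704681396484) [ 0.5899 -0.0985  0.218 ] [ 0.6149 -0.0685  0.2268]
orange 0.147 [395  56   3  15  31] ((0.5844281911849976, -0.017762087285518646), (0.01069730520248413, 0.0009579108445905149), 86.73792266845703) [ 0.5839 -0.0231  0.147 ] [ 0.5851 -0.0124  0.153 ]
orange 0.147 [428  71   4  22  49] ((0.613044798374176, -0.03363418206572533), (0.01629496179521084, 0.0016511257272213697), 88.0345230102539) [ 0.6121 -0.0418  0.1471] [ 0.614  -0.0255  0.1503]
orange 0.147 [392  93   3  15  34] ((0.5830593705177307, -0.046406880021095276), (0.011175665073096752, 0.0009865877218544483), 89.32422637939453) [ 0.5825 -0.052   0.1471] [ 0.5836 -0.0408  0.1528]
orange 0.155 [397  54   7  17  39] ((0.5848032832145691, -0.018237005919218063), (0.003798442892730236, 0.012226218357682228), 13.299644470214844) [ 0.5838 -0.0237  0.1552] [ 0.5881 -0.0119  0.1587]
orange 0.155 [394  93   4  15  31] ((0.583324134349823, -0.04633253812789917), (0.01094266027212143, 0.0015625874511897564), 86.65898132324219) [ 0.5825 -0.0518  0.1551] [ 0.5843 -0.0408  0.1589]
8.1333 [ 0.48703236 -0.11418152  0.31594678]
shift cm [8.22 3.8  0.08]
tool y yaw -3.46 spin -0.26
```

View pics/rk3.png

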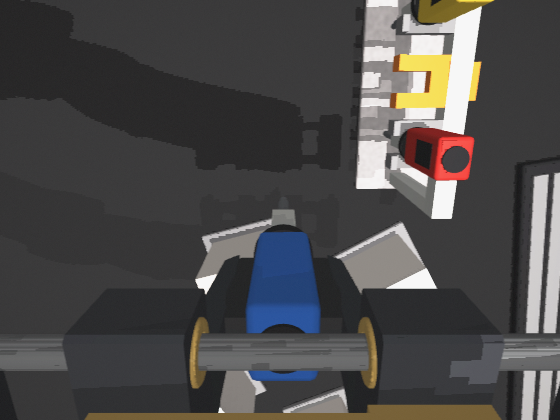

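The orange hook is fully visible: its prong tips are at (397,62) and (393,100) and the slot's end wall at about (430,82). They measure a mouth centre of (0.5837, -0.0321) and a yaw of about -3.2°, so the flange target is about (0.6055, -0.0333).

```bash
python3 -m creep '[{"grip":-1,"tx":1.5,"ty":1.0,"tz":0,"spin":-0.2},{"grip":-1,"tx":2,"ty":1.4,"tz":0,"spin":0},{"grip":-1,"tx":2,"ty":1.4,"tz":0,"spin":0},{"grip":-1,"tx":1.5,"ty":1,"tz":0,"spin":0},{"grip":-1,"tx":1,"ty":0.5,"tz":0,"spin":0},{"grip":-1,"tx":0,"ty":0,"tz":0,"spin":0},{"grip":-1,"tx":0,"ty":0,"tz":0,"spin":0},{"grip":-1,"tx":0,"ty":0,"tz":0,"spin":0}]'
python3 - <<'E'
from h import *
go([.545,-.0299,.190],-3.2)
E
```

```text
clock: 8.85
tool_pos: [0.5435, -0.0381, 0.3157]
eef_rot: [0.727, 0.687, -0.001, 0.0]
contact_force: [-0.9, 0.9, -1.7]
opening: 0.276
finger_force: 25.0
shift cm [ 0.84  0.11 12.57]
tool y yaw -3.27 spin -0.07
```

```bash
python3 -m creep '[{"grip":-1,"tx":0.8,"ty":0.1,"tz":1,"spin":0},{"grip":-1,"tx":0,"ty":0,"tz":2.5,"spin":0},{"grip":-1,"tx":0,"ty":0,"tz":2.5,"spin":0},{"grip":-1,"tx":0,"ty":0,"tz":2.5,"spin":0},{"grip":-1,"tx":0,"ty":0,"tz":2.5,"spin":0},{"grip":-1,"tx":0,"ty":0,"tz":1.5,"spin":0},{"grip":-1,"tx":0,"ty":0,"tz":0,"spin":0},{"grip":-1,"tx":0,"ty":0,"tz":0,"spin":0}]'
python3 - <<'E'
from h import *
for i in range(3):
    s=r.get_state();c=optics.get_calibration('wrist');p,d=optics.snapshot('wrist')
cv2.imwrite('pics/ap.png',p[:,:,::-1])
W=cloud(d,c)
for a,b,k in((.15,.163,'orange'),(.222,.245,'blue')):
    N,l,st,_=cv2.connectedComponentsWithStats((mask(p,k,120,40)&(d>0)&(W[...,2]>a)&(W[...,2]<b)&(np.abs(W[...,1]+.03)<.04)).astype(np.uint8))
    for i in range(1,N):
        if st[i,4]>15: t=l==i;print(k,st[i],cv2.minAreaRect(W[t][:,:2].astype(np.float32)),W[t].min(0).round(4),W[t].max(0).round(4))
go([.545,-.0299,.190],-3.2)
E
```

```text
clock: 9.52
tool_pos: [0.545, -0.0283, 0.1901]
eef_rot: [0.726, 0.687, -0.001, -0.001]
contact_force: [-0.0, -0.4, -0.7]
opening: 0.267
finger_force: 25.0
orange [350 208  19  25 290] ((0.5891827344894409, -0.017452072352170944), (0.011970924213528633, 0.009897405281662941), 85.17552947998047) [ 0.5843 -0.0232  0.15  ] [ 0.5942 -0.0111  0.159 ]
orange [457 252   6  10  18] ((0.6472054719924927, -0.04429835453629494), (0.005673019681125879, 0.0022980226203799248), 87.5943374633789) [ 0.6459 -0.0472  0.15  ] [ 0.6483 -0.0415  0.1513]
orange [348 255  14  26 246] ((0.5866550803184509, -0.046309616416692734), (0.012875824235379696, 0.007601615972816944), 85.64310455322266) [ 0.5829 -0.0527  0.15  ] [ 0.5907 -0.0396  0.1591]
blue [ 245  277   76   56 3598] ((0.547475278377533, -0.018446210771799088), (0.013320481404662132, 0.025462498888373375), 84.17913818359375) [ 0.5347 -0.0263  0.222 ] [ 0.5599 -0.0117  0.2421]
blue [248 371  70  10 609] ((0.5457725524902344, -0.03949252516031265), (0.007282575126737356, 0.02330012433230877), 83.22161102294922) [ 0.5341 -0.0436  0.238 ] [ 0.5574 -0.0359  0.243 ]
shift cm [-0.18 -0.15  0.19]
tool y yaw -3.14 spin 0.06
```

View pics/ap.png

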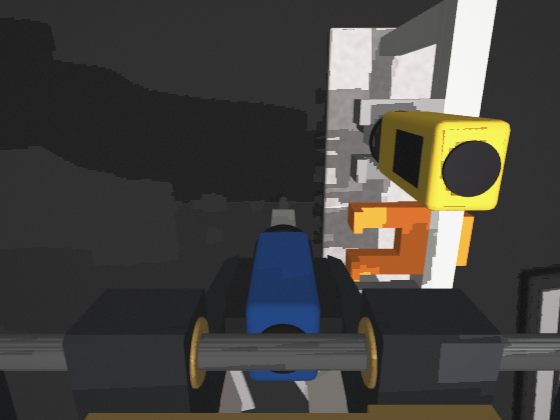

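The prong lips are at (357,215) and (355,265), with the blue driver at (283,290) roughly on the slot axis. I'll make a 1 mm correction, then advance slowly.

```bash
python3 -m creep '[{"grip":-1,"tx":-0.1,"ty":0.5,"tz":0,"spin":0},{"grip":-1,"tx":0,"ty":1,"tz":0,"spin":0},{"grip":-1,"tx":0,"ty":0.5,"tz":0,"spin":0},{"grip":-1,"tx":0,"ty":0,"tz":0,"spin":0},{"grip":-1,"tx":0,"ty":0,"tz":0,"spin":0}]'
python3 - <<'E'
from h import *
T=[];F=[]
for i in range(4):
    s=r.get_state();T.append(s['tool_pos']);F.append(s['contact_force']);optics.snapshot('side')
s['tool_pos']=np.mean(T,0);print(s['tool_pos'],np.mean(F,0));x=s['tool_pos'][0]
go([x,-.0333+(.6055-x)*.0559,.190],-3.2,s)
E
```

```text
clock: 10.08
tool_pos: [0.566, -0.03, 0.191]
eef_rot: [0.726, 0.688, 0.0, 0.0]
contact_force: [-0.6, -0.0, -1.8]
opening: 0.27
finger_force: 25.0
[ 0.56548259 -0.0299689   0.19085197] [-0.5000234  -0.23143413 -2.19149665]
shift cm [-0.11  0.01  0.09]
tool y yaw -3.12 spin 0.08
```

```bash
python3 -m creep '[{"grip":-1,"tx":-0.1,"ty":0.3,"tz":0.1,"spin":0},{"grip":-1,"tx":0,"ty":0.3,"tz":0,"spin":0},{"grip":-1,"tx":0,"ty":0.3,"tz":0,"spin":0},{"grip":-1,"tx":0,"ty":0.3,"tz":0,"spin":0},{"grip":-1,"tx":0,"ty":0.3,"tz":0,"spin":0},{"grip":-1,"tx":0,"ty":0.3,"tz":0,"spin":0},{"grip":-1,"tx":0,"ty":0,"tz":0,"spin":0}]'
python3 -m creep '[{"grip":-1,"tx":0,"ty":0,"tz":0,"spin":0}]'
```

```text
clock: 10.87
tool_pos: [0.5845, -0.032, 0.1897]
eef_rot: [0.726, 0.688, 0.0, 0.0]
contact_force: [1.2, -0.2, -0.8]
opening: 0.271
finger_force: 25.0
clock: 10.95
tool_pos: [0.5837, -0.0319, 0.1896]
eef_rot: [0.726, 0.688, 0.0, -0.0]
contact_force: [-0.7, -0.1, -1.6]
opening: 0.265
finger_force: 25.0
```

In the slot with no contact. Advancing further.

```bash
python3 -m creep '[{"grip":-1,"tx":0,"ty":0.3,"tz":0,"spin":0},{"grip":-1,"tx":0,"ty":0.3,"tz":0,"spin":0},{"grip":-1,"tx":0,"ty":0.3,"tz":0,"spin":0},{"grip":-1,"tx":0,"ty":0.3,"tz":0,"spin":0},{"grip":-1,"tx":0,"ty":0.3,"tz":0,"spin":0},{"grip":-1,"tx":0,"ty":0.2,"tz":0,"spin":0},{"grip":-1,"tx":0,"ty":0,"tz":0,"spin":0},{"grip":-1,"tx":0,"ty":0,"tz":0,"spin":0}]'
python3 -m creep '[{"grip":-1,"tx":0,"ty":0.1,"tz":0,"spin":0},{"grip":-1,"tx":0,"ty":0.1,"tz":0,"spin":0},{"grip":-1,"tx":0,"ty":0,"tz":0,"spin":0}]'
```

```text
clock: 11.62
tool_pos: [0.6006, -0.0329, 0.1896]
eef_rot: [0.726, 0.688, -0.0, -0.0]
contact_force: [0.4, -0.8, -1.8]
opening: 0.27
finger_force: 25.0
clock: 11.87
tool_pos: [0.6027, -0.033, 0.1897]
eef_rot: [0.726, 0.688, 0.0, 0.0]
contact_force: [1.0, 0.4, -1.9]
opening: 0.269
finger_force: 25.0
```

```bash
python3 -m creep '[{"grip":-1,"tx":0,"ty":0.1,"tz":0,"spin":0},{"grip":-1,"tx":0,"ty":0.1,"tz":0,"spin":0},{"grip":-1,"tx":0,"ty":0,"tz":0,"spin":0}]'
python3 -m creep '[{"grip":-1,"tx":0,"ty":0.05,"tz":0,"spin":0},{"grip":-1,"tx":0,"ty":0.05,"tz":0,"spin":0},{"grip":-1,"tx":0,"ty":0,"tz":0,"spin":0}]'
```

```text
clock: 12.12
tool_pos: [0.6048, -0.0331, 0.1897]
eef_rot: [0.726, 0.688, 0.0, 0.0]
contact_force: [-0.5, -0.0, -1.1]
opening: 0.271
finger_force: 25.0
clock: 12.37
tool_pos: [0.6057, -0.0331, 0.1897]
eef_rot: [0.726, 0.688, 0.0, 0.0]
contact_force: [0.3, 0.3, -1.0]
opening: 0.271
finger_force: 25.0
```

```bash
python3 -m creep '[{"grip":-1,"tx":0,"ty":0.05,"tz":0,"spin":0},{"grip":-1,"tx":0,"ty":0,"tz":0,"spin":0}]'
python3 -m creep '[{"grip":-1,"tx":0,"ty":0.05,"tz":0,"spin":0},{"grip":-1,"tx":0,"ty":0,"tz":0,"spin":0}]'
```

```text
clock: 12.53
tool_pos: [0.606, -0.0332, 0.1896]
eef_rot: [0.726, 0.688, -0.0, -0.0]
contact_force: [-0.2, -0.4, -1.6]
opening: 0.273
finger_force: 25.0
clock: 12.7
tool_pos: [0.606, -0.0332, 0.1895]
eef_rot: [0.726, 0.688, -0.0, -0.001]
contact_force: [-1.5, -0.8, -1.2]
opening: 0.271
finger_force: 25.0
```

At the end wall (light contact). Backing off 0.5 mm and lowering.

```bash
python3 -m creep '[{"grip":-1,"tx":0,"ty":-0.05,"tz":0.2,"spin":0},{"grip":-1,"tx":0,"ty":0,"tz":0.2,"spin":0},{"grip":-1,"tx":0,"ty":0,"tz":0.2,"spin":0},{"grip":-1,"tx":0,"ty":0,"tz":0.2,"spin":0},{"grip":-1,"tx":0,"ty":0,"tz":0,"spin":0},{"grip":-1,"tx":0,"ty":0,"tz":0,"spin":0}]'
python3 -m creep '[{"grip":-1,"tx":0,"ty":0,"tz":0.2,"spin":0},{"grip":-1,"tx":0,"ty":0,"tz":0.2,"spin":0},{"grip":-1,"tx":0,"ty":0,"tz":0,"spin":0},{"grip":-1,"tx":0,"ty":0,"tz":0,"spin":0}]'
```

```text
clock: 13.2
tool_pos: [0.606, -0.0331, 0.1814]
eef_rot: [0.726, 0.688, -0.0, -0.0]
contact_force: [-1.2, 0.3, -2.0]
opening: 0.274
finger_force: 25.0
clock: 13.53
tool_pos: [0.606, -0.0331, 0.1775]
eef_rot: [0.726, 0.688, -0.0, -0.0]
contact_force: [-1.8, -0.6, -1.5]
opening: 0.273
finger_force: 25.0
```

```bash
python3 -m creep '[{"grip":-1,"tx":0,"ty":0,"tz":0.1,"spin":0},{"grip":-1,"tx":0,"ty":0,"tz":0.1,"spin":0},{"grip":-1,"tx":0,"ty":0,"tz":0,"spin":0},{"grip":-1,"tx":0,"ty":0,"tz":0,"spin":0}]'
python3 -m creep '[{"grip":-1,"tx":0,"ty":0,"tz":0.1,"spin":0},{"grip":-1,"tx":0,"ty":0,"tz":0,"spin":0},{"grip":-1,"tx":0,"ty":0,"tz":0,"spin":0}]'
```

```text
clock: 13.87
tool_pos: [0.606, -0.0332, 0.1756]
eef_rot: [0.726, 0.688, -0.0, -0.0]
contact_force: [-2.0, -0.2, -2.0]
opening: 0.265
finger_force: 25.0
clock: 14.12
tool_pos: [0.606, -0.0332, 0.1748]
eef_rot: [0.726, 0.688, 0.0, -0.0]
contact_force: [-2.8, -0.3, 0.9]
opening: 0.268
finger_force: 25.0
```

The hook now carries the driver (force z went from -2 to +0.9 N). Relieving the wall preload and opening the gripper.

```bash
python3 -m creep '[{"grip":-1,"tx":0,"ty":-0.05,"tz":0,"spin":0},{"grip":-1,"tx":0,"ty":0,"tz":0,"spin":0},{"grip":-0.3,"tx":0,"ty":0,"tz":0,"spin":0},{"grip":-0.3,"tx":0,"ty":0,"tz":0,"spin":0},{"grip":0.4,"tx":0,"ty":0,"tz":0,"spin":0},{"grip":0.4,"tx":0,"ty":0,"tz":0,"spin":0},{"grip":0.4,"tx":0,"ty":0,"tz":0,"spin":0},{"grip":0.4,"tx":0,"ty":0,"tz":0,"spin":0}]'
python3 - <<'E'
from h import *
c=optics.get_calibration('side');p,d=optics.snapshot('side')
u=cv2.resize(p[180:310,200:330],None,fx=4.5,fy=4.5,interpolation=cv2.INTER_CUBIC);cv2.imwrite('pics/s2.png',u[:,:,::-1])
E
```

```text
clock: 14.78
tool_pos: [0.6057, -0.0331, 0.1747]
eef_rot: [0.726, 0.688, 0.0, 0.0]
contact_force: [-0.7, 0.2, -0.5]
opening: 0.629
finger_force: 0.0
```

View pics/s2.png

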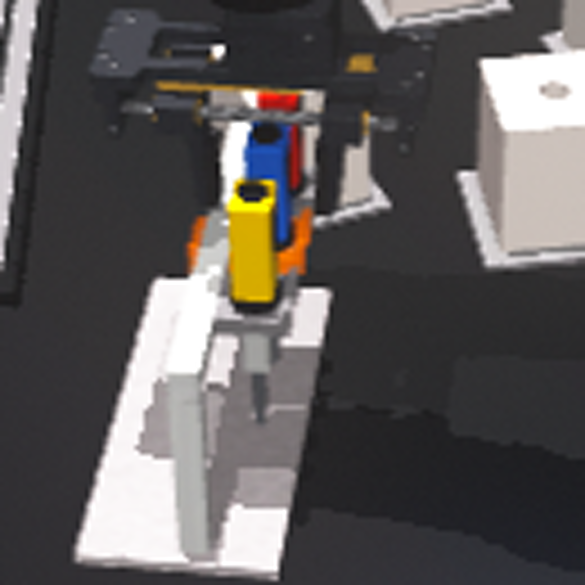

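The crop shows yellow at (252,240), blue at (268,180) and red at (292,130), all upright in a row, with the fingers open around blue. Retreating straight up.

```bash
python3 -m creep '[{"grip":0.4,"tx":0,"ty":0,"tz":-0.5,"spin":0},{"grip":0.4,"tx":0,"ty":0,"tz":-1,"spin":0},{"grip":0.4,"tx":0,"ty":0,"tz":-2,"spin":0},{"grip":0.4,"tx":0,"ty":0,"tz":-2.5,"spin":0},{"grip":0.4,"tx":0,"ty":0,"tz":-2.5,"spin":0},{"grip":0.4,"tx":0,"ty":0,"tz":-2.5,"spin":0},{"grip":0.4,"tx":0,"ty":0,"tz":-2.5,"spin":0},{"grip":0.4,"tx":0,"ty":0,"tz":-2.5,"spin":0}]'
python3 -m creep '[{"grip":0.4,"tx":-2,"ty":-0.5,"tz":0,"spin":0},{"grip":0.4,"tx":-2.5,"ty":-1,"tz":0,"spin":0},{"grip":0.4,"tx":-2.5,"ty":-1,"tz":0,"spin":0},{"grip":0.4,"tx":-2.5,"ty":-1,"tz":0,"spin":0},{"grip":0.4,"tx":-2.5,"ty":-1,"tz":0,"spin":0},{"grip":0.4,"tx":-1,"ty":0,"tz":0,"spin":0},{"grip":0.4,"tx":0,"ty":0,"tz":0,"spin":0},{"grip":0.4,"tx":0,"ty":0,"tz":0,"spin":0}]'
python3 - <<'E'
from h import *
s=r.get_state();c=optics.get_calibration('wrist');p,d=optics.snapshot('wrist')
cv2.imwrite('pics/fin.png',p[:,:,::-1])
W=cloud(d,c);near=(d>0)&(np.abs(W[...,0]-.6)<.08)&(np.abs(W[...,1]+.035)<.14)
for k in('yellow','red','blue'):
    m=near&mask(p,k,120,40)&(W[...,2]>.219)&(W[...,2]<.232)
    if m.sum()>9: print(k,m.sum(),cv2.minAreaRect(W[m][:,:2].astype(np.float32)),np.percentile(W[m][:,2],[10,50,90]))
E
```

```text
clock: 15.5
tool_pos: [0.6054, -0.0333, 0.3371]
eef_rot: [0.726, 0.688, 0.0, 0.0]
contact_force: [-0.7, 1.0, 0.6]
opening: 0.702
finger_force: 0.0
clock: 16.17
tool_pos: [0.5542, -0.1598, 0.3352]
eef_rot: [0.726, 0.688, 0.001, 0.0]
contact_force: [-0.1, 0.6, 0.0]
opening: 0.7
finger_force: 0.0
red 1011 ((0.6030663847923279, -0.08399104326963425), (0.029618121683597565, 0.024142589420080185), 87.26889038085938) [0.22243742 0.22406442 0.22517222]
blue 775 ((0.6054039597511292, -0.03739209100604057), (0.021572278812527657, 0.024077264592051506), 87.14166259765625) [0.22102515 0.22303233 0.22421184]
```

View pics/fin.png

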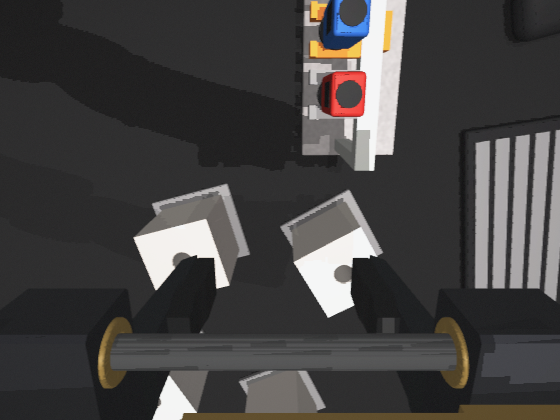

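Blue at (348,15) sits squared with red at (347,93): yaw 87.1° against 87.3°, top height 223 mm against 224 mm, and red hasn't moved. Handing in.

```bash
python3 -c "
from plant import workorder
print(workorder.finish_job())"
```

```text
the job is handed in; nothing more can be done
None
```

The blue driver is hanging on the orange hook, flange behind the lip and squared with red to within 0.2°; red did not move, I saw no contact with anything else, the driver is released and the job was handed in at about 16 s.

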